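Reload the receipt printer from the spares crate

ROBOT

A 6-joint arm with a two-finger parallel gripper is mounted at the origin on the work surface. World frame = base frame: x ahead of the robot, y to its left, z up, the work surface at z = 0. Lengths are in mm, angles in rad, forces in N, time in s.
With the tool pointing down it reaches from about 400 to 925 mm from the base axis. Payload 12.5 kg.
Tool frame: the origin (TCP) lies at the very end of the fingers, on their centre line; the grasp point (between the pads) lies behind it (env.grip_depth is the z of the grasp point in the tool frame, in mm); z points along the fingers, y is the line along which they close (so a half turn about z gives the same grasp; the last joint's range is limited). The gripper opens to 95 mm and grips with 3 to 60 N. Pads are 20 mm wide; open, the fingers measure 119 mm over their backs; the gripper's body (75 mm by 180 mm) begins 59 mm behind the grasp point.
Start: joints at [-1.275, 0.491, 1.559, -0, 1.092, -0.106], TCP at [244.446, -575.233, 214.661] pointing down, gripper open.
Joint ranges: [-3.1, 3.1], [-0.84, 2.19], [0.05, 2.79], [-1.13, 4.28], [0.06, 2.93], [-2.69, 2.69]. Speed limits (rad/s): [2.22, 2.22, 2.79, 3.14, 3.14, 3.14].

INTERFACE

Orientations are given as [roll, pitch, yaw] about the fixed x, y, z axes, in that order (R = Rz(yaw) Ry(pitch) Rx(roll)).
In Python, from cell import env, optics gives the robot as it stands.
- The arm moves only by the tool step_arm, never from a script. Its argument "moves" is a list of rows, each an object of numbers: "tx", "ty", "tz": the shift along the tool's x, y, z in mm; "roll": the turn about the tool's z in rad. In form: [{"tx": .., "ty": .., "tz": .., "roll": ..}, ...]. A call has 1 to 12 rows; each row is the pose to reach, as a shift and turn from the pose commanded when the call began, along the tool's axes at that moment; what a row does not reach only later rows make up. A row lasts 1/12 s, in which the tool goes at most 41.7 mm and 7.16 degrees, less where a joint would pass 70% of its speed; a pose out of reach is approached as far as the arm can. A call with a gripper value outside its range is refused whole. "grip" is the finger opening in mm, from 0 to 95.1, set as the call begins (left out, the last holds). The fingers move at their own pace and stop on an object; the grip force is fixed at half the most. Time passes only in rows, so rows that repeat a pose let the fingers close. It gives the time, the measured TCP pose, the force, the opening and the grip force at its end, in the units of the state.
- env.state(): the state, without advancing time (a new reading comes with each control period).
- optics.read_camera(name): name is "scene" or "top"; returns a dict with "pixels" (400x640x3 uint8, blue, green, red), "mtx" (3x3 intrinsics, pixels), "view" (4x4, takes a point from world to camera coordinates). Camera axes: x right, y down, z forward; pixel columns grow to the right and rows downward; lengths in mm; the calibration is good to about 2 mm. A picture is of the moment at which its call begins. There is no depth.
- env.job_done(): hands the job in; it is judged then, once.
The state is a dict: "t": time; "joints": joint angles; "qvel": joint speeds; "tau": joint torques, N m; "eef_pos": TCP position; "tcp_rot": TCP orientation; "ft_force": force on the tool from outside, world axes, zero at the start; "moment": the same for the moment, N m; "opening": opening from 0.0 (shut) to 1.0 (fully open); "grip_force": force on a finger pad.
Only numpy, scipy, OpenCV 4.12 (cv2) and the standard library are available. Lean on these libraries where they do the work, as an engineer would, in place of code of your own. Each camera call takes 0.05 s, during which the arm holds its last target. There are 200 camera calls.

TASK

The receipt printer is out of paper. Its cover has been released and stands ajar: swing it right up by the lip, and from the spares crate fetch the full paper roll that fits its paper bed: the thick 57 mm wide one, neither the wider roll nor the nearly used one; a carton lies across the crate in the way, so slide it along the rim, keeping it lying flat on the crate. Set the roll down lying across the bed (do not drop it in), then push the cover fully shut, with everything else left in the crate and on the desk where it is.

Things in the scene. Friction and masses are not known exactly. Their poses are not given: they have to be found in the camera images.
- roll: The roll to load: a full, tightly wound white paper roll, a rigid cylinder 50 mm in diameter, 57 mm long, about 110 g, a small brown core ring on its end faces. Origin at its centre, y along its axis. It starts lying on its side in one half of the crate (about 90 mm from the middle along the crate's y, either side), beside or partly below the edge of the carton. It can roll.
- wide_roll: A white paper roll of the same 50 mm diameter but 80 mm long, too wide for the printer: leave it in the crate. Origin at its centre, y along its axis. It lies in the crate's other half.
- part_roll: A nearly used white paper roll, 57 mm long but only 30 mm in diameter: leave it in the crate. Origin at its centre, y along its axis. Lies near the crate's middle, under the carton.
- core: An empty brown cardboard core, 18 mm in diameter, 80 mm long, lying in the crate near the wall towards the robot. Leave it in the crate. Origin at its centre, y along its axis.
- adapter: A black power supply brick, 90 (x) x 42 (y) x 28 mm, lying near the crate's middle, under the carton. Leave it in the crate. Origin at the centre of its underside.
- plug: A black plug-in charger, 55 (x) x 42 (y) x 30 mm, lying in the crate along one of its two short end walls. Leave it in the crate. Origin at the centre of its underside.
- hub: A flat metal hub with a row of sockets, 110 (x) x 38 (y) x 22 mm, lying in the crate along the other end wall. Leave it in the crate. Origin at the centre of its underside.
- crate: An open grey plastic crate, fixed to the desk, outside 300 (x) x 400 (y) x 75 mm high, walls and floor 5 mm thick (the top of its floor is 5 mm above the desk), a flange and ribs of up to 7 mm outside. Origin at the centre of its underside, x and y along its sides, z up.
- carton: A closed flat brown carton, 330 (x) x 150 (y) x 35 mm, about 0.3 kg, lying loose across the crate near its middle, on the rims of the crate's two long walls (those along the crate's y), its underside 75 mm above the desk. It slides along the rims under a push of a few newtons and must stay lying on them. Origin at the centre of its underside.
- printer: A dark receipt printer, fixed, 164 deep (x) x 116 wide (y) x 106 mm high (cover shut). Origin: centre of its underside; its front faces its -x. Lower body 66 mm high. With the cover up, the paper bed is a well open above: x from -52 to +58 mm, 68 mm along y between cheeks rising to 66 mm; its floor is a V, lowest along the line x = 3 mm (24 mm above the desk), rising 12 degrees to front and back.
- bed (a point): On the printer, in the paper bed: where the centre of the 50 mm roll lies when it rests there, 49.6 mm above the desk. Axes as the printer's; the roll lies with its axis along y.
- hinge (a point): On the printer: middle of the cover's hinge line, 66 mm above the desk, 72 mm behind (+x of) the printer's origin. The hinge line runs along the printer's y.
- lip (a point): On the cover: middle of the outer edge of the finger lip at its front, at half its thickness. The lip is 80 mm wide (y), 6 mm thick, stands 12 mm out from the cover's front wall, with free air below; with the cover shut its underside is 68 mm above the desk. It lies 166 mm from the hinge line and moves with the cover.
- cover (a joint): Opening angle of the cover about its hinge, rad: 0 fully shut, starting ajar (0.35 to 0.6), growing as the front rises, 1.7 at the stop, just past upright. No latch; the hinge is stiff: the cover stays where it is left, about 3 N at the lip moves it. A 154 x 116 mm hood, walls 6 mm; shut, its flat outer top lies 40 mm above the hinge line, from the hinge line to 154 mm in front of it.
- scanner: Bystander: a dark hand-held barcode scanner lying on the desk, about 125 x 62 x 36 mm. Leave it alone. Origin below its middle.
- mug: Bystander: a white mug, 80 mm in diameter, 95 mm high, on the desk. Leave it alone. Origin at the centre of its underside.

How it is judged (in metres and radians):
On the way, in this order (a step that is already met when the one before it is completed fails the run):
1. the printer's cover stands open (at least 1.2 rad) (value of joint cover above 1.2 rad), for 0.2 s.
2. the full 57 mm roll is set down in the bed with the fingers still on it, the cover still up (x of roll in the frame of bed between -0.006 and 0.006 m and y of roll in the frame of bed between -0.008 and 0.008 m and z of roll in the frame of bed between -0.006 and 0.006 m and angle between the y axis of roll and the y axis of bed, either way round below 0.15 rad and contact force between the fingers and roll above 0.3 N and value of joint cover above 0.9 rad), for 0.05 s.
At the end, for the whole second after the job is handed in: The cover is shut (below 0.05 rad); the full 57 mm roll lies at rest in the bed, its centre within 6 mm (x and height) and 8 mm (y) of site bed and its axis within 0.15 rad of the bed's y; the carton still lies flat on the crate's rims (value of joint cover below 0.05 rad and x of roll in the frame of bed between -0.006 and 0.006 m and y of roll in the frame of bed between -0.008 and 0.008 m and z of roll in the frame of bed between -0.006 and 0.006 m and angle between the y axis of roll and the y axis of bed, either way round below 0.15 rad and linear speed of roll below 0.02 m/s and height (world z) of carton between 0.068 and 0.085 m and angle between carton's own z axis and vertical below 0.1 rad); the robot touches nothing.
It fails at once if the carton falls off the crate or tips up (height (world z) of carton below 0.06 m or angle between carton's own z axis and vertical above 0.3 rad).
It fails at once if something other than the full 57 mm roll is taken out of the crate (height (world z) of any of wide_roll, part_roll, core, adapter, plug, hub above 0.1 m).
It fails at once if the scanner or the mug is shifted by more than 30 mm or the mug tips (distance of any of scanner, mug from where it was at the start of the episode above 0.03 m or angle between mug's own z axis and vertical above 0.3 rad).
It also fails if it takes over 66 s, if anything falls off the work surface, if the arm or the gripper's body presses on something with over 40 N, if the wrist force passes 120 N, or if a joint passes its speed limit or range.

## Working session

There is one attempt and no reset: what is moved stays moved. The work goes in short steps, Python scripts to look and compute and a tool call to move; the robot and the scene stay as the last step left them, time stands still between calls to the robot, and variables do not carry over. Pictures are saved under pics/ and viewed, at most 10 in all, crops included, and the job is handed in when it is done.

Besides the shell and the picture viewer there is one more tool, called after "Call:" as a command line: name --argument value ..., lists and objects as JSON in quotes. step_arm: Moves the arm, as the interface text tells. Its arguments: {"type":"object","properties":{"moves":{"type":"array"},"grip":{"type":"number"}},"required":["moves"]}

```bash
mkdir -p pics; cat > h.py <<'E'
import numpy as np, cv2
from cell import env, optics
def snap(n,fn=None):
    c=optics.read_camera(n)
    if fn: cv2.imwrite('pics/'+fn,c['pixels'])
    return c
def ray(c,u,v):
    R=np.array(c['view'])[:3,:3];t=np.array(c['view'])[:3,3]
    d=R.T@np.linalg.solve(np.array(c['mtx']),[u,v,1.]);return -R.T@t,d
def onz(c,u,v,z):
    o,d=ray(c,u,v);return o+d*(z-o[2])/d[2]
def proj(c,p):
    q=np.array(c['view'])@np.append(p,1.);q=np.array(c['mtx'])@q[:3];return q[:2]/q[2]
def tri(c1,p1,c2,p2):
    o1,d1=ray(c1,*p1);o2,d2=ray(c2,*p2)
    s=np.linalg.lstsq(np.c_[d1,-d2],o2-o1,rcond=None)[0]
    a,b=o1+d1*s[0],o2+d2*s[1];return (a+b)/2,np.linalg.norm(a-b)
E
python3 - <<'E'
from h import *
for n in('top','scene'):
    c=snap(n,n+'0.png');print(n,np.round(c['mtx'],1).tolist(),np.round(c['view'],3).tolist(),ray(c,0,0)[0])
print(env.state(),env.grip_depth)
E
```

```text
top [[423.1, 0.0, 314.4], [0.0, 423.1, 200.6], [0.0, 0.0, 1.0]] [[-0.029, -0.999, 0.014, -21.035], [-0.989, 0.027, -0.143, 602.271], [0.143, -0.018, -0.99, 1319.304], [0.0, 0.0, 0.0, 1.0]] [ 406.6082379   -13.80399558 1392.19822383]
scene [[444.2, 0.0, 323.8], [0.0, 444.2, 204.5], [0.0, 0.0, 1.0]] [[0.786, 0.618, 0.009, -448.431], [0.367, -0.455, -0.812, -176.095], [-0.498, 0.641, -0.584, 1620.608], [0.0, 0.0, 0.0, 1.0]] [1223.59629406 -842.34531744  807.30287472]
{'t': 0.1, 'joints': array([-1.27463338e+00,  4.91483835e-01,  1.55934524e+00, -1.41336182e-05,
        1.09172022e+00, -1.05568794e-01]), 'qvel': array([ 0.00182393, -0.0023994 , -0.00267015,  0.00125627, -0.00117218,
       -0.00338739]), 'tau': array([ 3.94314935e-03, -6.13619757e+01, -2.58608097e+01,  6.93671429e-02,
        4.70005721e-02, -5.95074471e-05]), 'eef_pos': array([ 244.36019087, -575.03384284,  214.14468661]), 'tcp_rot': array([-3.14064002e+00, -8.83374130e-05,  4.01738217e-01]), 'ft_force': array([-0.11958456, -1.13262676,  0.1386779 ]), 'moment': array([-0.00674626, -0.03271427,  0.02983901]), 'grip_force': 0.0, 'opening': 0.998766216810681} -18.8
```

View pics/top0.png

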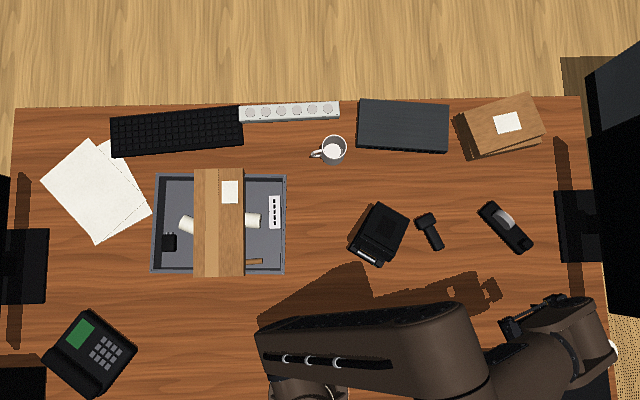

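View pics/scene0.png

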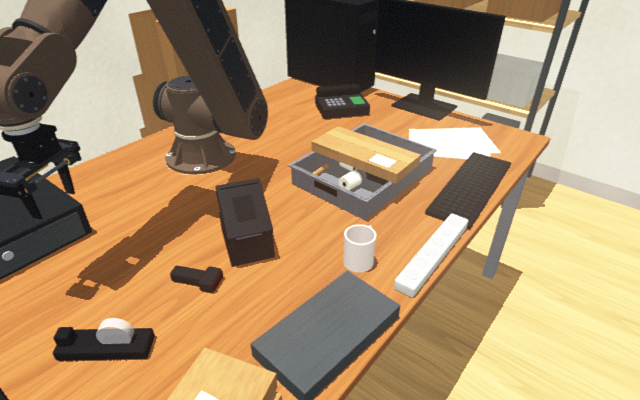

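The top view shows the crate at (152–286, 172–275) with the carton across it at columns 193–245. Rolls stick out at (187,224) and (253,220). The printer is at (378,235) with its front facing down-right, the mug is at (333,150) and the scanner at (430,232). I'll enlarge the details.

```bash
python3 - <<'E'
from h import *
t=cv2.imread('pics/top0.png');s=cv2.imread('pics/scene0.png')
r=lambda im,x,y,w,h:cv2.resize(cv2.convertScaleAbs(im[y:y+h,x:x+w],alpha=1.6,beta=25),(400,300),interpolation=cv2.INTER_CUBIC)
cv2.imwrite('pics/m0.png',np.vstack([np.hstack([r(t,145,165,144,108),r(t,330,190,112,84)]),np.hstack([r(s,286,115,160,120),r(s,186,165,140,105)])]))
E
```

```text
(no output)
```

View pics/m0.png

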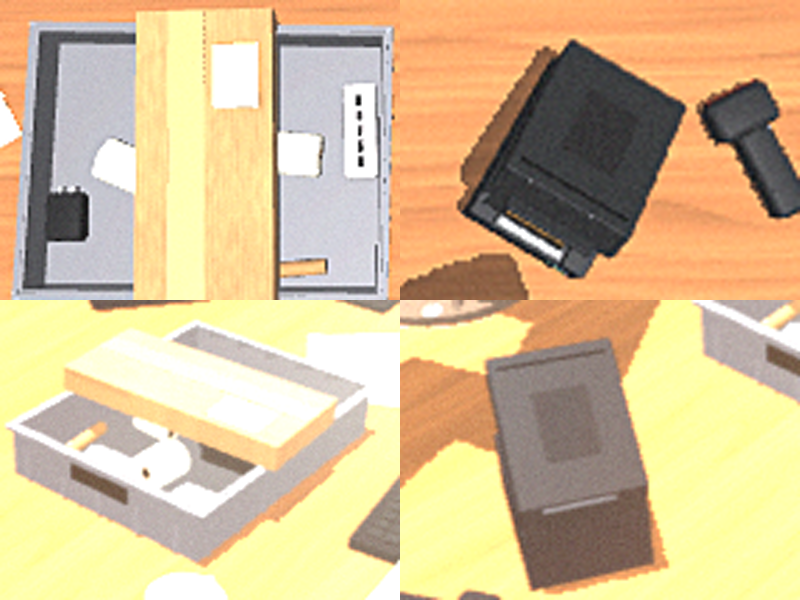

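```bash
python3 - <<'E'
from h import *
t=cv2.imread('pics/top0.png');s=cv2.imread('pics/scene0.png')
def r(im,x,y,w,h,a):
    o=cv2.resize(cv2.convertScaleAbs(im[y:y+h,x:x+w],alpha=a),(400,300),interpolation=cv2.INTER_CUBIC);k=400/w
    for u in range(-(-x//10)*10,x+w,10):
        cv2.line(o,(int((u-x+.5)*k),0),(int((u-x+.5)*k),6),(0,0,255),1);cv2.putText(o,str(u),(int((u-x)*k)-8,16),0,.32,(0,0,255),1)
    for v in range(-(-y//10)*10,y+h,10):
        cv2.line(o,(0,int((v-y+.5)*k)),(6,int((v-y+.5)*k)),(0,0,255),1);cv2.putText(o,str(v),(8,int((v-y)*k)+6),0,.32,(0,0,255),1)
    return o
cv2.imwrite('pics/m1.png',np.vstack([np.hstack([r(t,340,195,80,60,1)if 0 else r(t,336,195,100,75,2.2),r(s,205,165,132,99,2.)]),np.hstack([r(t,145,165,148,111,1),r(s,286,120,140,105,.75)])]))
E
```

```text
(no output)
```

View pics/m1.png

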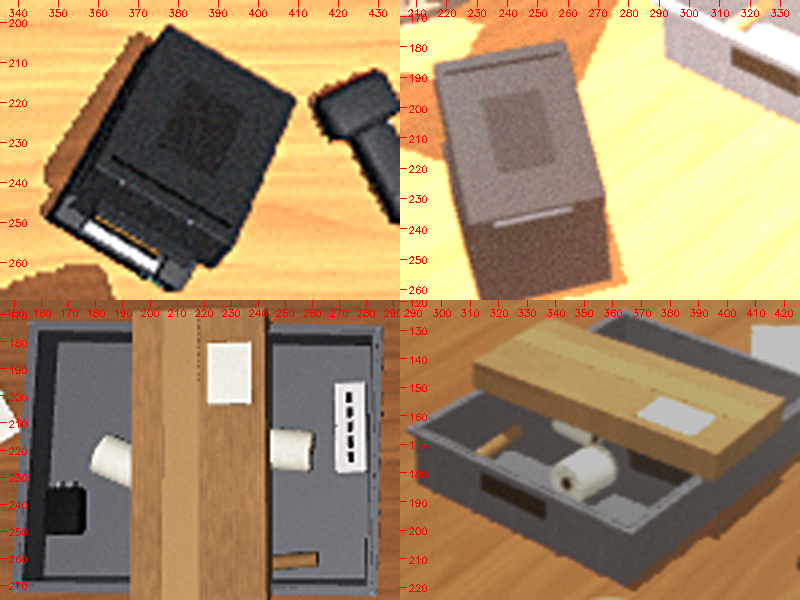

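```bash
python3 - <<'E'
from h import *
t=snap('top');s=snap('scene')
P={}
for n,a,b in [('RL',(378,201),(272.5,229)),('RR',(409,219.5),(229,239)),('FL',(362,235),(258.5,178.5)),('FR',(394,253.5),(217,185.5)),('bodyFLz66?',(347,248),None),('bodyFRz66',(381,268),None)]:
    if b: P[n],e=tri(t,a,s,b);print(n,P[n].round(1),round(e,1))
    else: print(n,onz(t,*a,66).round(1))
for n,a in [('RLz',(378,201)),('RRz',(409,219.5))]: print(n,onz(t,*a,104).round(1))
# base back corners scene z=0
for a in [(232,265),(277,258)]: print('back base',onz(s,*a,0).round(1))
# crate outer top corners
for n,a in [('c1',(154,173)),('c2',(286,175)),('c3',(286,274)),('c4',(151,273))]: print(n,onz(t,*a,75).round(1))
for n,a in [('carL top',(193.5,168)),('R',(244,168)),('Lb',(193.5,276.5)),('Rb',(244.5,276))]: print(n,onz(t,*a,110).round(1))
for n,a in [('rollL end',(178,223)),('rollL low',(180,231)),('rollL up',(182,216)),('rollR end',(262.5,221)),('R up',(262,213)),('R low',(261,229)),('R up carton',(246,212.5)),('R low carton',(246,228))]: print(n,onz(t,*a,35).round(1))
c=snap('scene')
for a in [(353.5,181)]: print('core R',tri(t,(262.5,221),s,a),onz(s,*a,30).round(1))
E
```

```text
RL [ 586.9 -232.6  102.1] 1.1
RR [ 527.5 -325.4   98.9] 2.0
FL [ 479.7 -168.   177.9] 3.1
FR [ 423.2 -258.3  178.7] 0.5
bodyFLz66? [ 446.1 -134.7   66. ]
bodyFRz66 [ 381.5 -237.8   66. ]
RLz [ 586.3 -232.6  104. ]
RRz [ 526.4 -325.   104. ]
back base [ 516.2 -318.7   -0. ]
back base [ 589.4 -225.7   -0. ]
c1 [698.7 467.   75. ]
c2 [681.4  50.5  75. ]
c3 [372.   56.5  75. ]
c4 [387.1 468.3  75. ]
carL top [703.6 333.4 110. ]
R [699.5 178.  110. ]
Lb [373.6 329.5 110. ]
Rb [370.7 178.2 110. ]
rollL end [542.1 401.   35. ]
rollL low [516.2 394.2  35. ]
rollL up [564.3 388.6  35. ]
rollR end [541.  130.8  35. ]
R up [566.9 132.1  35. ]
R low [515.4 135.9  35. ]
R up carton [570.  183.6  35. ]
R low carton [520.  183.8  35. ]
core R (array([554.9007505 , 141.72993109,  43.29584143]), np.float64(37.298719834367354)) [555.6 174.1  30. ]
```

Both printer views agree: yaw is about −0.56, the cover stands at about 0.55 rad, and the lip is near (425,−195,158). In the scene view the right-hand roll (core at 352,184) projects about 59 mm long, so it's the one to load. First I'll bring the closed fingers in front of the lip.

Call:
step_arm --moves '[{"tx":294,"ty":-309,"tz":10,"roll":-0.61},{"tx":294,"ty":-309,"tz":10,"roll":-0.61},{"tx":294,"ty":-309,"tz":10,"roll":-0.61},{"tx":294,"ty":-309,"tz":10,"roll":-0.61},{"tx":294,"ty":-309,"tz":10,"roll":-0.61},{"tx":294,"ty":-309,"tz":10,"roll":-0.61},{"tx":294,"ty":-309,"tz":10,"roll":-0.61},{"tx":294,"ty":-309,"tz":10,"roll":-0.61},{"tx":294,"ty":-309,"tz":10,"roll":-0.61},{"tx":294,"ty":-309,"tz":10,"roll":-0.61},{"tx":294,"ty":-309,"tz":10,"roll":-0.61},{"tx":294,"ty":-309,"tz":10,"roll":-0.61}]' --grip 0

```text
t: 1.25
eef_pos: [394.8, -173.7, 204.8]
tcp_rot: [3.141, -0.0, 1.016]
ft_force: [-0.0, -0.8, 0.0]
opening: 0.214
grip_force: 0.0
```

Call:
step_arm --moves '[{"tz":32},{"tz":65},{"tz":65,"ty":8},{"tz":65,"ty":17},{"tz":65,"ty":25},{"tz":62,"ty":29},{"tz":57,"ty":33},{"tz":52,"ty":37},{"tz":46,"ty":42},{"tz":41,"ty":46},{"tz":36,"ty":51},{"tz":36,"ty":51}]'

```text
validation failed for argument at $.mo...
```

Call:
step_arm --moves '[{"tx":0,"ty":0,"tz":32,"roll":0},{"tx":0,"ty":0,"tz":65,"roll":0},{"tx":0,"ty":8,"tz":65,"roll":0},{"tx":0,"ty":17,"tz":65,"roll":0},{"tx":0,"ty":25,"tz":65,"roll":0},{"tx":0,"ty":29,"tz":62,"roll":0},{"tx":0,"ty":33,"tz":57,"roll":0},{"tx":0,"ty":37,"tz":52,"roll":0},{"tx":0,"ty":42,"tz":46,"roll":0},{"tx":0,"ty":46,"tz":41,"roll":0},{"tx":0,"ty":51,"tz":36,"roll":0},{"tx":0,"ty":51,"tz":36,"roll":0}]'

```text
t: 2.25
eef_pos: [435.9, -202.9, 171.5]
tcp_rot: [-3.138, 0.001, 1.012]
ft_force: [-20.0, 7.9, 21.1]
opening: 0.003
grip_force: 14.9
```

```bash
python3 - <<'E'
from h import *
t=snap('top');s=snap('scene')
r=lambda im,x,y,w,h,a:cv2.resize(cv2.convertScaleAbs(im[y:y+h,x:x+w],alpha=a),(400,300),interpolation=cv2.INTER_CUBIC)
cv2.imwrite('pics/m2.png',np.hstack([r(t['pixels'],320,180,132,99,2.),r(s['pixels'],160,130,180,135,2.)]))
print(env.state()['ft_force'])
E
```

```text
[-18.88939974   6.68420236  20.01818863]
```

View pics/m2.png

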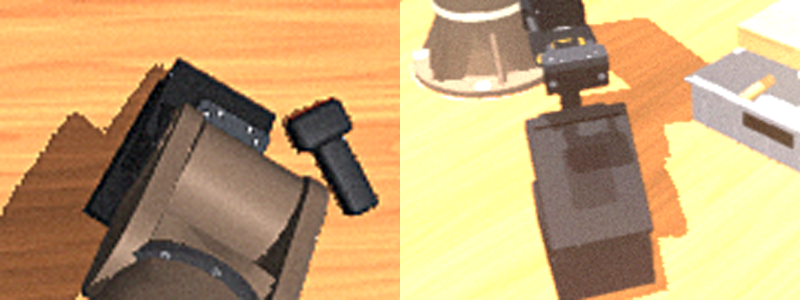

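The cover hasn't moved: the fingertip sits at z 171, against the front wall above the lip. I'll back off, go lower and push the lip from deeper below.

Call:
step_arm --moves '[{"tx":0,"ty":-20,"tz":-3,"roll":0},{"tx":0,"ty":-45,"tz":-3,"roll":0},{"tx":0,"ty":-45,"tz":20,"roll":0},{"tx":0,"ty":-45,"tz":42,"roll":0},{"tx":0,"ty":-38,"tz":42,"roll":0},{"tx":0,"ty":-32,"tz":42,"roll":0},{"tx":0,"ty":-27,"tz":42,"roll":0},{"tx":0,"ty":-22,"tz":42,"roll":0},{"tx":0,"ty":-18,"tz":42,"roll":0},{"tx":0,"ty":-14,"tz":42,"roll":0},{"tx":0,"ty":-14,"tz":42,"roll":0}]'

```text
t: 3.27
eef_pos: [426.4, -196.1, 127.0]
tcp_rot: [3.14, 0.0, 1.012]
ft_force: [-0.6, 0.3, -0.5]
opening: 0.007
grip_force: 0.0
```

Call:
step_arm --moves '[{"tx":0,"ty":4,"tz":0,"roll":0},{"tx":0,"ty":8,"tz":0,"roll":0},{"tx":0,"ty":12,"tz":0,"roll":0},{"tx":0,"ty":16,"tz":0,"roll":0},{"tx":0,"ty":16,"tz":0,"roll":0}]'

```text
t: 3.68
eef_pos: [432.0, -199.4, 127.2]
tcp_rot: [-3.123, 0.0, 1.013]
ft_force: [-46.9, 23.4, 47.3]
opening: 0.003
grip_force: 28.5
```

```bash
python3 - <<'E'
from h import *
s=snap('scene');t=snap('top')
r=lambda im,x,y,w,h,a:cv2.resize(cv2.convertScaleAbs(im[y:y+h,x:x+w],alpha=a,beta=15),(400,300),interpolation=cv2.INTER_CUBIC)
cv2.imwrite('pics/m3.png',np.hstack([r(t['pixels'],320,180,132,99,2.5),r(s['pixels'],190,140,120,90,2.5)]))
st=env.state();print(st['ft_force'],proj(s,st['eef_pos']),proj(t,st['eef_pos']))
E
```

```text
[-45.12623358  23.15078536  46.0277432 ] [238.55373252 193.24114027] [370.75153667 251.46393775]
```

View pics/m3.png

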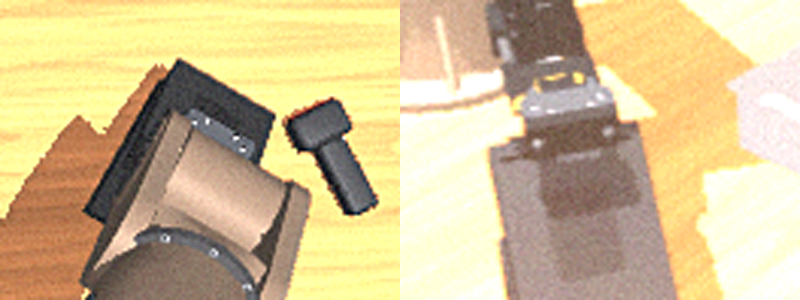

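```bash
python3 - <<'E'
from h import *
s=snap('scene')
H=np.array([542,-268.7,66.]);x=np.array([.85,-.527,0]);y=np.array([.527,.85,0]);z=np.array([0,0,1.])
for th in(.5,.55,.6,.65,.7,.75,.8):
    P=lambda f,u,w:H-x*(f*np.cos(th)-u*np.sin(th))+z*(f*np.sin(th)+u*np.cos(th))+y*w
    print(th,[proj(s,P(*a)).round(1).tolist() for a in[(154,40,-58),(154,40,58),(0,40,-58),(0,40,58)]])
E
```

```text
0.5 [[215.0, 185.1], [259.1, 177.2], [227.7, 238.9], [273.7, 229.0]]
0.55 [[215.1, 184.4], [259.4, 176.5], [227.9, 239.7], [273.9, 229.7]]
0.6 [[215.2, 183.8], [259.7, 175.9], [228.1, 240.4], [274.1, 230.5]]
0.65 [[215.3, 183.4], [260.2, 175.4], [228.2, 241.2], [274.3, 231.2]]
0.7 [[215.4, 183.1], [260.6, 175.1], [228.4, 242.0], [274.5, 232.0]]
0.75 [[215.6, 183.0], [261.1, 174.9], [228.6, 242.8], [274.6, 232.7]]
0.8 [[215.8, 183.0], [261.6, 174.9], [228.7, 243.6], [274.8, 233.5]]
```

The cover has opened to about 0.75. The finger is dragging on the rising lip, so I'll raise the tool faster while pushing.

Call:
step_arm --moves '[{"tx":0,"ty":-3,"tz":-8,"roll":0},{"tx":0,"ty":-2,"tz":-16,"roll":0},{"tx":0,"ty":3,"tz":-24,"roll":0},{"tx":0,"ty":9,"tz":-32,"roll":0},{"tx":0,"ty":16,"tz":-39,"roll":0},{"tx":0,"ty":24,"tz":-44,"roll":0},{"tx":0,"ty":33,"tz":-49,"roll":0},{"tx":0,"ty":42,"tz":-54,"roll":0},{"tx":0,"ty":52,"tz":-58,"roll":0},{"tx":0,"ty":62,"tz":-62,"roll":0},{"tx":0,"ty":73,"tz":-65,"roll":0},{"tx":0,"ty":73,"tz":-65,"roll":0}]'

```text
t: 4.83
eef_pos: [502.9, -244.0, 192.1]
tcp_rot: [3.139, 0.0, 1.012]
ft_force: [0.1, -0.0, 0.9]
opening: 0.004
grip_force: 0.0
```

Call:
step_arm --moves '[{"tx":0,"ty":8,"tz":-3,"roll":0},{"tx":0,"ty":16,"tz":-4,"roll":0},{"tx":0,"ty":24,"tz":-4,"roll":0},{"tx":0,"ty":32,"tz":-4,"roll":0},{"tx":0,"ty":40,"tz":-4,"roll":0},{"tx":0,"ty":46,"tz":-3,"roll":0},{"tx":0,"ty":51,"tz":-2,"roll":0},{"tx":0,"ty":51,"tz":-2,"roll":0}]'

```text
t: 5.5
eef_pos: [544.9, -270.2, 193.1]
tcp_rot: [-3.142, 0.0, 1.012]
ft_force: [0.3, 0.8, -0.1]
opening: 0.007
grip_force: 0.0
```

```bash
python3 - <<'E'
from h import *
s=snap('scene');t=snap('top')
r=lambda im,x,y,w,h,a:cv2.resize(cv2.convertScaleAbs(im[y:y+h,x:x+w],alpha=a,beta=15),(400,300),interpolation=cv2.INTER_CUBIC)
cv2.imwrite('pics/m4.png',np.hstack([r(t['pixels'],320,180,132,99,2.5),r(s['pixels'],170,90,180,135,2.)]))
E
```

```text
(no output)
```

View pics/m4.png

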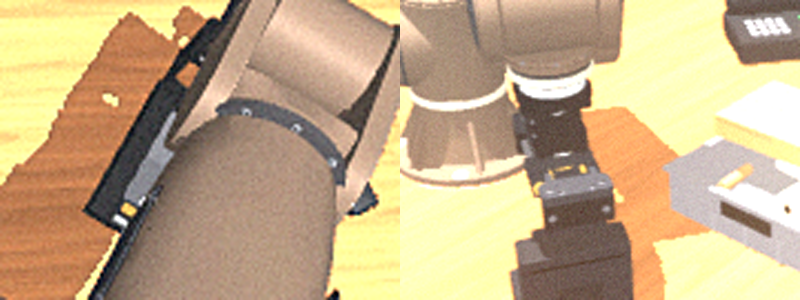

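Call:
step_arm --moves '[{"tx":0,"ty":4,"tz":0,"roll":0},{"tx":0,"ty":8,"tz":0,"roll":0},{"tx":0,"ty":11,"tz":0,"roll":0},{"tx":0,"ty":11,"tz":0,"roll":0}]'

```text
t: 5.93
eef_pos: [552.2, -274.7, 193.6]
tcp_rot: [-3.137, 0.0, 1.012]
ft_force: [-10.3, 6.0, 5.5]
opening: 0.005
grip_force: 6.2
```

Call:
step_arm --moves '[{"tx":0,"ty":-40,"tz":0,"roll":0},{"tx":0,"ty":-80,"tz":0,"roll":0},{"tx":336,"ty":-227,"tz":0,"roll":-0.53},{"tx":336,"ty":-227,"tz":0,"roll":-0.53},{"tx":336,"ty":-227,"tz":0,"roll":-0.53},{"tx":336,"ty":-227,"tz":0,"roll":-0.53},{"tx":336,"ty":-227,"tz":0,"roll":-0.53},{"tx":336,"ty":-227,"tz":0,"roll":-0.53},{"tx":336,"ty":-227,"tz":0,"roll":-0.53},{"tx":336,"ty":-227,"tz":0,"roll":-0.53},{"tx":336,"ty":-227,"tz":0,"roll":-0.53},{"tx":336,"ty":-227,"tz":0,"roll":-0.53}]'

```text
t: 6.93
eef_pos: [540.0, 134.7, 193.8]
tcp_rot: [3.14, -0.001, 1.546]
ft_force: [0.1, -0.7, -0.2]
opening: 0.007
grip_force: 0.0
```

Call:
step_arm --moves '[{"tx":0,"ty":0,"tz":40,"roll":0},{"tx":0,"ty":0,"tz":80,"roll":0},{"tx":0,"ty":0,"tz":102,"roll":0},{"tx":15,"ty":0,"tz":102,"roll":0},{"tx":26,"ty":0,"tz":102,"roll":0},{"tx":34,"ty":0,"tz":102,"roll":0},{"tx":42,"ty":0,"tz":102,"roll":0},{"tx":50,"ty":0,"tz":102,"roll":0},{"tx":58,"ty":0,"tz":102,"roll":0},{"tx":66,"ty":0,"tz":102,"roll":0},{"tx":74,"ty":0,"tz":102,"roll":0},{"tx":82,"ty":0,"tz":102,"roll":0}]'

```text
t: 7.93
eef_pos: [541.9, 212.2, 92.0]
tcp_rot: [3.141, 0.0, 1.542]
ft_force: [-0.8, -4.6, 3.0]
opening: 0.002
grip_force: 2.2
```

Call:
step_arm --moves '[{"tx":7,"ty":0,"tz":0,"roll":0},{"tx":13,"ty":0,"tz":0,"roll":0},{"tx":17,"ty":0,"tz":0,"roll":0},{"tx":19,"ty":0,"tz":0,"roll":0},{"tx":0,"ty":0,"tz":0,"roll":0},{"tx":0,"ty":0,"tz":-40,"roll":0},{"tx":-41,"ty":0,"tz":-80,"roll":0},{"tx":-82,"ty":0,"tz":-110,"roll":0},{"tx":-123,"ty":0,"tz":-110,"roll":0},{"tx":-164,"ty":0,"tz":-110,"roll":0},{"tx":-205,"ty":0,"tz":-110,"roll":0},{"tx":-240,"ty":0,"tz":-110,"roll":0}]'

```text
t: 8.93
eef_pos: [534.8, -17.5, 201.9]
tcp_rot: [3.141, -0.001, 1.542]
ft_force: [0.8, 0.5, 0.1]
opening: 0.006
grip_force: 0.0
```

```bash
python3 - <<'E'
from h import *
t=snap('top','t5.png');s=snap('scene','s5.png')
t,s=t['pixels'],s['pixels']
def r(im,x,y,w,h,a):
    o=cv2.resize(cv2.convertScaleAbs(im[y:y+h,x:x+w],alpha=a),(400,300),interpolation=cv2.INTER_CUBIC);k=400/w
    for u in range(-(-x//10)*10,x+w,10):
        cv2.line(o,(int((u-x+.5)*k),0),(int((u-x+.5)*k),6),(0,0,255),1);cv2.putText(o,str(u),(int((u-x)*k)-8,16),0,.32,(0,0,255),1)
    for v in range(-(-y//10)*10,y+h,10):
        cv2.line(o,(0,int((v-y+.5)*k)),(6,int((v-y+.5)*k)),(0,0,255),1);cv2.putText(o,str(v),(8,int((v-y)*k)+6),0,.32,(0,0,255),1)
    return o
cv2.imwrite('pics/m5.png',np.vstack([np.hstack([r(t,145,165,148,111,1),r(s,320,130,80,60,1.)]),np.hstack([r(t,336,190,108,81,2.2),r(s,195,120,160,120,2)])]))
E
```

View pics/m5.png

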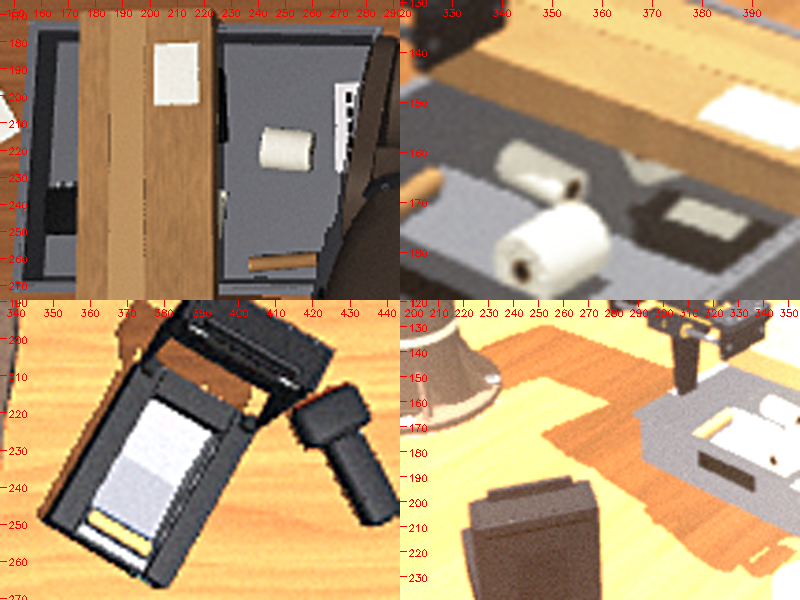

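The right-hand roll is now clear, and its length confirms it's the 57 mm one. It spans (241–263, 212–228) in the top view; the carton edge is at column 218. The cover is upright with the paper bed exposed. Next I'll measure the roll by masks and the printer by brightness profiles.

```bash
python3 - <<'E'
from h import *
t=snap('top');s=snap('scene')
def blob(c,x,y,w,h,thr):
    im=c['pixels'][y:y+h,x:x+w];hsv=cv2.cvtColor(im,cv2.COLOR_BGR2HSV)
    m=((hsv[...,2]>thr)&(hsv[...,1]<60)).astype(np.uint8)
    n,l,st,ce=cv2.connectedComponentsWithStats(m);k=1+np.argmax(st[1:,4])
    cn=max(cv2.findContours((l==k).astype(np.uint8),0,2)[0],key=cv2.contourArea)
    q=cv2.convexHull(cn);M=cv2.moments(q);R=cv2.minAreaRect(q)
    return np.array([M['m10']/M['m00']+x,M['m01']/M['m00']+y]),R,st[k],cv2.boxPoints(R)+[x,y]
a,Ra,sa,B=blob(t,226,200,42,40,150);b,Rb,sb,_=blob(s,336,165,30,26,150)
print('roll top',a.round(1),Ra,sa,'scene',b.round(1),Rb,sb)
print('tri',tri(t,a,s,b),'onz30',onz(t,*a,35).round(1))
for p in B: print(onz(t,*p,40).round(1))
g=cv2.cvtColor(t['pixels'],cv2.COLOR_BGR2GRAY).astype(np.float32)
O=np.array([482,-231]);x=np.array([.848,-.53]);y=np.array([.53,.848])
def prof(z,pts):
    uv=np.array([proj(t,[*(O+x*i+y*j),z]) for i,j in pts],np.float32)
    return cv2.remap(g,uv[:,0][None],uv[:,1][None],cv2.INTER_LINEAR)[0].astype(int).tolist()
yy=range(-72,73,3)
for X in(-60,-30,0,20): print('y',X,prof(66,[(X,j) for j in yy]))
xx=range(-100,82,3)
for Y in(-46,0,46):print('x',Y,prof(66,[(i,Y) for i in xx]))
E
```

```text
roll top [250.1 219.8] ((24.241802215576172, 19.840164184570312), (18.55982780456543, 14.485719680786133), 5.19442892074585) [ 15  12  19  16 259] scene [350.1 177.6] ((14.5, 12.5), (25.0, 29.0), 90.0) [  0   0  30  26 553]
tri (array([545.19147027, 169.52595423,  41.26332422]), np.float64(0.5573028900675546)) onz30 [546.1 170.6  35. ]
[525.8 201.1  40. ]
[572.1 196.7  40. ]
[565.  137.6  40. ]
[518.8 142.2  40. ]
y -60 [108, 107, 110, 114, 95, 44, 35, 41, 42, 42, 43, 44, 19, 29, 77, 159, 174, 172, 172, 170, 172, 172, 173, 173, 174, 171, 174, 173, 174, 174, 175, 172, 182, 143, 63, 31, 38, 41, 41, 40, 41, 41, 39, 6, 18, 43, 46, 76, 116]
y -30 [109, 107, 107, 110, 95, 39, 37, 39, 40, 40, 41, 39, 27, 39, 33, 44, 95, 102, 100, 98, 98, 98, 100, 99, 101, 101, 98, 99, 100, 99, 97, 99, 100, 100, 105, 55, 29, 39, 39, 39, 38, 42, 37, 14, 21, 51, 43, 86, 112]
y 0 [88, 89, 89, 88, 72, 30, 35, 37, 38, 38, 37, 42, 25, 28, 39, 53, 94, 120, 116, 118, 115, 114, 112, 115, 114, 115, 113, 113, 112, 115, 115, 114, 114, 116, 116, 48, 37, 39, 41, 40, 40, 43, 36, 9, 18, 49, 49, 79, 108]
y 20 [107, 106, 105,
[... 291 characters left out ...]
, 39, 39, 40, 40, 38, 41, 40, 41, 39, 40, 41, 41, 41, 39, 39, 37, 35, 38, 40, 41, 38, 37, 38, 38, 38, 39, 37, 38, 37, 35, 36, 38, 37, 36, 38, 36, 34, 24, 9, 14, 17, 25]
x 0 [113, 112, 110, 116, 96, 19, 15, 62, 158, 206, 67, 35, 122, 173, 167, 96, 49, 95, 98, 99, 99, 99, 97, 101, 100, 99, 98, 97, 99, 100, 99, 97, 99, 112, 115, 114, 114, 116, 116, 115, 114, 114, 114, 115, 115, 114, 118, 116, 116, 117, 116, 62, 6, 24, 41, 39, 39, 35, 36, 32, 40]
x 46 [107, 106, 104, 105, 96, 50, 10, 39, 44, 41, 41, 40, 40, 39, 42, 41, 42, 40, 40, 40, 42, 41, 39, 39, 40, 39, 38, 38, 38, 40, 40, 41, 38, 39, 39, 39, 38, 40, 40, 39, 38, 39, 36, 37, 36, 37, 37, 38, 37, 38, 37, 37, 36, 38, 40, 37, 24, 11, 27, 26, 27]
```

Call:
step_arm --moves '[{"tx":187,"ty":5,"tz":0,"roll":0.09},{"tx":187,"ty":5,"tz":0,"roll":0.09},{"tx":187,"ty":5,"tz":0,"roll":0.09},{"tx":187,"ty":5,"tz":0,"roll":0.09},{"tx":187,"ty":5,"tz":0,"roll":0.09},{"tx":187,"ty":5,"tz":40,"roll":0.09},{"tx":187,"ty":5,"tz":80,"roll":0.09},{"tx":187,"ty":5,"tz":115,"roll":0.09},{"tx":187,"ty":5,"tz":145,"roll":0.09},{"tx":187,"ty":5,"tz":170,"roll":0.09},{"tx":187,"ty":5,"tz":182,"roll":0.09},{"tx":187,"ty":5,"tz":182,"roll":0.09}]' --grip 95

```text
t: 10.13
eef_pos: [543.9, 171.8, 17.0]
tcp_rot: [-3.137, 0.001, 1.453]
ft_force: [-0.2, -0.1, -0.3]
opening: 0.787
grip_force: 0.0
```

Call:
step_arm --moves '[{"tx":0,"ty":0,"tz":0,"roll":0},{"tx":0,"ty":0,"tz":0,"roll":0},{"tx":0,"ty":0,"tz":0,"roll":0},{"tx":0,"ty":0,"tz":0,"roll":0},{"tx":0,"ty":0,"tz":0,"roll":0},{"tx":0,"ty":0,"tz":0,"roll":0},{"tx":0,"ty":0,"tz":0,"roll":0},{"tx":0,"ty":0,"tz":0,"roll":0},{"tx":0,"ty":0,"tz":0,"roll":0},{"tx":0,"ty":0,"tz":0,"roll":0}]' --grip 42

```text
t: 10.97
eef_pos: [545.8, 170.6, 20.3]
tcp_rot: [3.141, -0.0, 1.452]
ft_force: [-1.4, -0.1, 6.5]
opening: 0.52
grip_force: 30.0
```

Call:
step_arm --moves '[{"tx":0,"ty":0,"tz":-20,"roll":0},{"tx":0,"ty":0,"tz":-55,"roll":0},{"tx":0,"ty":0,"tz":-95,"roll":0},{"tx":0,"ty":0,"tz":-135,"roll":0},{"tx":-20,"ty":0,"tz":-165,"roll":0.05},{"tx":-55,"ty":-4,"tz":-165,"roll":0.1},{"tx":-90,"ty":-6,"tz":-165,"roll":0.15},{"tx":-130,"ty":-8,"tz":-165,"roll":0.2},{"tx":-170,"ty":-10,"tz":-165,"roll":0.25},{"tx":-205,"ty":-12,"tz":-165,"roll":0.3},{"tx":-235,"ty":-13,"tz":-165,"roll":0.35},{"tx":-255,"ty":-14,"tz":-165,"roll":0.4}]'

```text
t: 11.97
eef_pos: [500.6, -83.4, 184.6]
tcp_rot: [3.141, 0.0, 1.048]
ft_force: [0.6, 0.6, -0.6]
opening: 0.516
grip_force: 30.0
```

```bash
python3 - <<'E'
from h import *
s=snap('scene');t=snap('top');st=env.state();p=st['eef_pos'];print(p,st['tcp_rot'],st['opening'],st['grip_force'])
for c in(s,t): print(proj(c,p).round(1),proj(c,p+[0,0,-8]).round(1))
u,v=proj(s,p).astype(int)
im=s['pixels'][v-50:v+50,u-70:u+70]
ti=t['pixels'];a,b=proj(t,p).astype(int)
cv2.imwrite('pics/m6.png',np.hstack([cv2.resize(im,(560,400),interpolation=2),cv2.resize(ti[max(b-50,0):b+50,a-30:a+30],(240,400))]))
E
```

```text
[500.78353407 -83.46798777 184.56340552] [3.14144473e+00 3.46770429e-04 1.04663925e+00] 0.5223476898548405 29.99446749687195
[285.3 166.1] [285.5 168.7]
[332.1 228. ] [331.9 228.2]
```

View pics/m6.png

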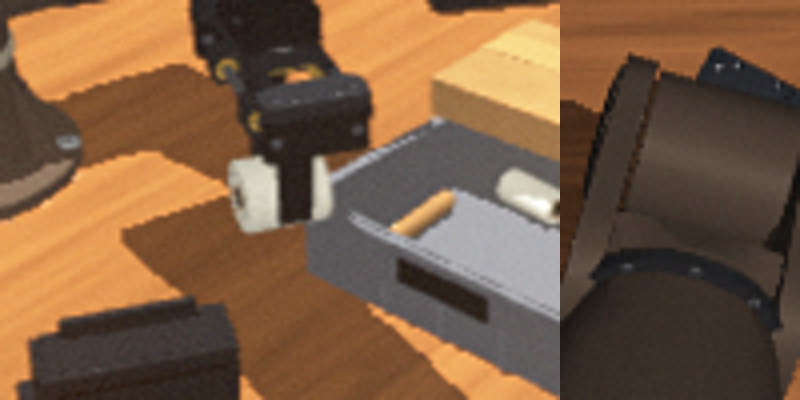

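The roll is held squarely (crop: end face from x=229, far end at x=332, finger at 279–312). I'll compute its offset along the axis.

```bash
python3 - <<'E'
from h import *
s=snap('scene');st=env.state();p=st['eef_pos'];yw=st['tcp_rot'][2]
ax=np.array([np.cos(yw),np.sin(yw),0]);ay=np.array([np.sin(yw),-np.cos(yw),0]);z=np.array([0,0,1.])
for d in(-4,0,4):
    q=[proj(s,p+10*z+ax*(d+e)+25*(np.cos(a)*ay+np.sin(a)*z)) for e in(-28.5,28.5) for a in np.linspace(0,6.28,60)]
    q=np.array(q);print(d,q.min(0).round(1),q.max(0).round(1))
g=cv2.cvtColor(s['pixels'],cv2.COLOR_BGR2HSV)[145:180,265:305]
m=((g[...,1]<50)&(g[...,2]>120)).astype(np.uint8)
n,l,stt,_=cv2.connectedComponentsWithStats(m)
for k in stt[1:]:
    if k[4]>20: print('blob u',265+k[0],265+k[0]+k[2],'v',145+k[1],145+k[1]+k[3],k[4])
E
```

```text
-4 [271.4 152.1] [297.2 174.1]
0 [272.8 151.8] [298.6 173.8]
4 [274.2 151.5] [300.  173.6]
blob u 272 285 v 155 174 178
blob u 293 305 v 155 171 91
```

Call:
step_arm --moves '[{"tx":-137,"ty":53,"tz":0,"roll":0.035},{"tx":-137,"ty":53,"tz":0,"roll":0.035},{"tx":-137,"ty":53,"tz":0,"roll":0.035},{"tx":-137,"ty":53,"tz":0,"roll":0.035},{"tx":-137,"ty":53,"tz":0,"roll":0.035},{"tx":-137,"ty":53,"tz":0,"roll":0.035},{"tx":-137,"ty":53,"tz":25,"roll":0.035},{"tx":-137,"ty":53,"tz":50,"roll":0.035},{"tx":-137,"ty":53,"tz":70,"roll":0.035},{"tx":-137,"ty":53,"tz":85,"roll":0.035},{"tx":-137,"ty":53,"tz":85,"roll":0.035}]'

```text
t: 13.03
eef_pos: [478.7, -223.7, 97.1]
tcp_rot: [-3.137, -0.0, 1.019]
ft_force: [-0.7, 0.3, -1.4]
opening: 0.522
grip_force: 30.0
```

```bash
python3 - <<'E'
from h import *
snap('top')
st=env.state();p=st['eef_pos'];print(p,st['tcp_rot'],st['ft_force'])
yw=st['tcp_rot'][2];d=np.array([478.1,-228.1])-p[:2];print('tx',d@[np.cos(yw),np.sin(yw)],'ty',d@[np.sin(yw),-np.cos(yw)])
E
```

```text
[ 479.29688045 -224.25502431   98.64618491] [-3.13876756e+00 -1.10005009e-04  1.01900572e+00] [-0.15256789 -0.05437758 -0.26843411]
tx -3.901752394015695 ty 0.9963378657570247
```

Call:
step_arm --moves '[{"tx":-4,"ty":1,"tz":0,"roll":0.007},{"tx":-4,"ty":1,"tz":8,"roll":0.007},{"tx":-4,"ty":1,"tz":20,"roll":0.007},{"tx":-4,"ty":1,"tz":32,"roll":0.007},{"tx":-4,"ty":1,"tz":42,"roll":0.007},{"tx":-4,"ty":1,"tz":50,"roll":0.007},{"tx":-4,"ty":1,"tz":50,"roll":0.007},{"tx":-4,"ty":1,"tz":50,"roll":0.007}]'

```text
t: 13.75
eef_pos: [478.2, -230.0, 49.4]
tcp_rot: [-3.141, 0.0, 1.01]
ft_force: [0.5, -0.8, -2.0]
opening: 0.52
grip_force: 30.0
```

Call:
step_arm --moves '[{"tx":1,"ty":2,"tz":1,"roll":0},{"tx":1.5,"ty":5,"tz":2,"roll":0},{"tx":1.5,"ty":7,"tz":4,"roll":0},{"tx":1.5,"ty":7,"tz":6,"roll":0},{"tx":1.5,"ty":7,"tz":8,"roll":0},{"tx":1.5,"ty":7,"tz":8,"roll":0},{"tx":1.5,"ty":7,"tz":8,"roll":0}]'

```text
t: 14.33
eef_pos: [484.7, -232.5, 41.4]
tcp_rot: [-3.141, 0.0, 1.01]
ft_force: [0.7, -0.5, -1.2]
opening: 0.52
grip_force: 30.0
```

Not yet touching, so I'll feel downward for the bed.

Call:
step_arm --moves '[{"tx":0,"ty":0,"tz":1,"roll":0},{"tx":0,"ty":0,"tz":2,"roll":0},{"tx":0,"ty":0,"tz":2,"roll":0},{"tx":0,"ty":0,"tz":2,"roll":0}]'

```text
t: 14.67
eef_pos: [484.9, -232.5, 40.0]
tcp_rot: [3.141, 0.0, 1.01]
ft_force: [-2.1, 0.9, 5.1]
opening: 0.517
grip_force: 30.0
```

Touchdown: 5 N upward at the expected height. Now I'll release.

Call:
step_arm --moves '[{"tx":0,"ty":0,"tz":0,"roll":0},{"tx":0,"ty":0,"tz":0,"roll":0},{"tx":0,"ty":0,"tz":0,"roll":0},{"tx":0,"ty":0,"tz":0,"roll":0},{"tx":0,"ty":0,"tz":0,"roll":0},{"tx":0,"ty":0,"tz":0,"roll":0}]' --grip 68

```text
t: 15.17
eef_pos: [484.9, -232.5, 39.5]
tcp_rot: [3.142, 0.0, 1.01]
ft_force: [0.2, -0.4, 0.6]
opening: 0.712
grip_force: 0.0
```

Call:
step_arm --moves '[{"tx":0,"ty":-2,"tz":-15,"roll":0},{"tx":0,"ty":-5,"tz":-35,"roll":0},{"tx":0,"ty":-8,"tz":-65,"roll":0},{"tx":0,"ty":-8,"tz":-105,"roll":0},{"tx":0,"ty":-8,"tz":-145,"roll":0},{"tx":0,"ty":-8,"tz":-185,"roll":0},{"tx":0,"ty":-8,"tz":-220,"roll":0},{"tx":0,"ty":-8,"tz":-220,"roll":0}]'

```text
t: 15.83
eef_pos: [479.8, -229.2, 266.2]
tcp_rot: [3.131, 0.0, 1.01]
ft_force: [1.0, -0.1, -0.1]
opening: 0.715
grip_force: 0.0
```

Call:
step_arm --moves '[{"tx":-1,"ty":40,"tz":0,"roll":0},{"tx":-1,"ty":80,"tz":0,"roll":0},{"tx":-1,"ty":120,"tz":0,"roll":0},{"tx":-1,"ty":155,"tz":0,"roll":0},{"tx":-1,"ty":172,"tz":0,"roll":0},{"tx":-1,"ty":172,"tz":0,"roll":0},{"tx":-1,"ty":172,"tz":30,"roll":0},{"tx":-1,"ty":172,"tz":60,"roll":0},{"tx":-1,"ty":172,"tz":78,"roll":0},{"tx":-1,"ty":172,"tz":78,"roll":0}]' --grip 0

```text
t: 16.67
eef_pos: [621.1, -319.3, 176.9]
tcp_rot: [-3.134, 0.0, 1.01]
ft_force: [-0.7, 0.5, -1.4]
opening: 0.072
grip_force: 0.0
```

```bash
python3 - <<'E'
from h import *
t=snap('top','t7.png');p=env.state()['eef_pos'];print(p)
o=cv2.resize(cv2.convertScaleAbs(t['pixels'][180:280,330:450],alpha=1.8),(720,600),interpolation=2)
for q,col in(([484.1,-233.7,60],(0,0,255)),):
    u=(proj(t,q)-[330,180]+.5)*6;cv2.drawMarker(o,tuple(int(k) for k in u),col,0,12,1)
cv2.imwrite('pics/m7.png',o)
E
```

```text
[ 622.09157262 -319.88684674  179.63801906]
```

View pics/m7.png

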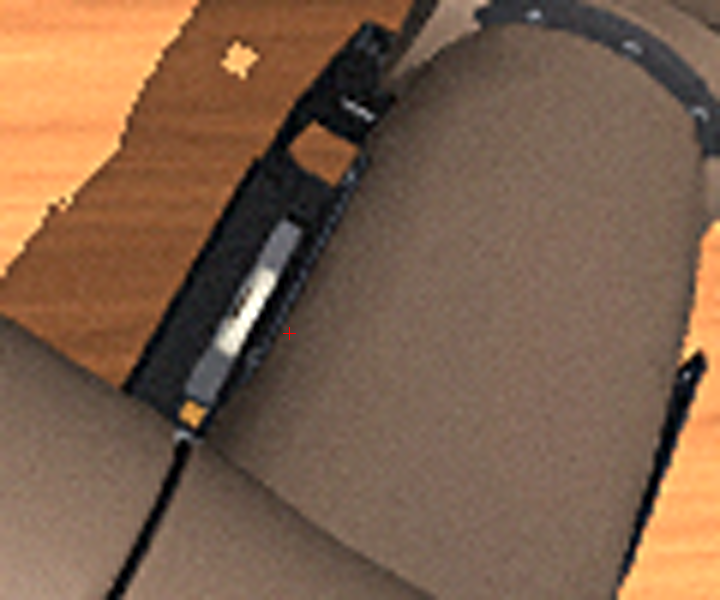

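Call:
step_arm --moves '[{"tx":0,"ty":-19,"tz":-2,"roll":0},{"tx":0,"ty":-32,"tz":-5,"roll":0},{"tx":0,"ty":-46,"tz":-9,"roll":0},{"tx":0,"ty":-60,"tz":-11,"roll":0},{"tx":0,"ty":-74,"tz":-13,"roll":0},{"tx":0,"ty":-88,"tz":-13,"roll":0},{"tx":0,"ty":-102,"tz":-12,"roll":0},{"tx":0,"ty":-114,"tz":-9,"roll":0},{"tx":0,"ty":-125,"tz":-5,"roll":0},{"tx":0,"ty":-136,"tz":0,"roll":0}]'

```text
t: 17.55
eef_pos: [508.4, -248.4, 184.0]
tcp_rot: [3.137, 0.0, 1.01]
ft_force: [0.4, -0.2, 2.7]
opening: 0.005
grip_force: 1.0
```

Call:
step_arm --moves '[{"tx":0,"ty":-11,"tz":6,"roll":0},{"tx":0,"ty":-22,"tz":13,"roll":0},{"tx":0,"ty":-32,"tz":21,"roll":0},{"tx":0,"ty":-39,"tz":29,"roll":0},{"tx":0,"ty":-46,"tz":38,"roll":0},{"tx":0,"ty":-52,"tz":46,"roll":0},{"tx":0,"ty":-57,"tz":55,"roll":0},{"tx":0,"ty":-62,"tz":64,"roll":0},{"tx":0,"ty":-66,"tz":72,"roll":0},{"tx":0,"ty":-66,"tz":75,"roll":0},{"tx":0,"ty":-66,"tz":75,"roll":0}]'

```text
t: 18.47
eef_pos: [452.3, -213.2, 106.8]
tcp_rot: [3.141, 0.0, 1.01]
ft_force: [0.6, -0.4, 0.3]
opening: 0.008
grip_force: 0.0
```

Call:
step_arm --moves '[{"tx":0,"ty":0,"tz":2,"roll":0},{"tx":0,"ty":0,"tz":4,"roll":0},{"tx":0,"ty":0,"tz":4,"roll":0}]'

```text
t: 18.72
eef_pos: [452.7, -213.5, 105.9]
tcp_rot: [3.139, 0.0, 1.01]
ft_force: [-10.5, 5.7, 41.8]
opening: 0.005
grip_force: 20.6
```

Firm stop at 106 mm, so the cover is shut. Retreating.

Call:
step_arm --moves '[{"tx":0,"ty":0,"tz":-35,"roll":0},{"tx":0,"ty":0,"tz":-75,"roll":0},{"tx":0,"ty":0,"tz":-110,"roll":0},{"tx":40,"ty":-10,"tz":-120,"roll":0},{"tx":80,"ty":-20,"tz":-120,"roll":0},{"tx":120,"ty":-30,"tz":-120,"roll":0},{"tx":160,"ty":-40,"tz":-120,"roll":0},{"tx":200,"ty":-50,"tz":-120,"roll":0},{"tx":220,"ty":-50,"tz":-120,"roll":0},{"tx":220,"ty":-50,"tz":-120,"roll":0},{"tx":220,"ty":-50,"tz":-120,"roll":0}]'

```text
t: 19.63
eef_pos: [527.3, 0.6, 222.9]
tcp_rot: [3.141, -0.0, 1.012]
ft_force: [0.5, -0.2, -0.5]
opening: 0.004
grip_force: 0.0
```

```bash
python3 - <<'E'
from h import *
t=snap('top');s=snap('scene');g={'t':(t,cv2.cvtColor(t['pixels'],6).astype(np.float32)),'s':(s,cv2.cvtColor(s['pixels'],6).astype(np.float32))}
O=np.array([481.4,-232]);x=np.array([.848,-.53]);y=np.array([.53,.848])
def prof(k,pts):
    c,im=g[k];uv=np.array([proj(c,[*(O+x*i+y*j),z]) for i,j,z in pts],np.float32)
    return cv2.remap(im,uv[:,0][None],uv[:,1][None],1)[0].astype(int).tolist()
for k in 'ts': print(k,'x,z106 (edge expected -82..-94, 72)',list(zip(range(-112,100,4),prof(k,[(i,20,106) for i in range(-112,100,4)]))))
# carton right edge
hsv=cv2.cvtColor(t['pixels'],40);print(hsv[200,150:240,0].tolist(),env.state()['ft_force'])
E
```

```text
t x,z106 (edge expected -82..-94, 72) [(-112, 114), (-108, 113), (-104, 111), (-100, 110), (-96, 28), (-92, 49), (-88, 42), (-84, 26), (-80, 26), (-76, 44), (-72, 43), (-68, 17), (-64, 43), (-60, 42), (-56, 41), (-52, 40), (-48, 40), (-44, 42), (-40, 42), (-36, 27), (-32, 31), (-28, 29), (-24, 31), (-20, 31), (-16, 30), (-12, 28), (-8, 27), (-4, 28), (0, 29), (4, 29), (8, 29), (12, 29), (16, 29), (20, 26), (24, 29), (28, 29), (32, 32), (36, 39), (40, 36), (44, 37), (48, 37), (52, 36), (56, 35), (60, 36), (64, 34), (68, 33), (72, 38), (76, 105), (80, 112), (84, 111), (88, 102), (92, 100), (96, 102)]
s x,z106 (edge expected -82..-94, 72) [(-112, 170), (-108, 171), (-104, 170), (-100, 168), (-96, 167), (-92, 167), (-88, 164), (-84, 144), (-80, 104), (-76, 65), (-72, 49), (-68, 52), (-64, 58), (-60, 63), (-56, 66), (-52, 62), (-48, 62), (-44, 63), (-40, 58), (-36, 52), (-32, 52), (-28, 55), (-24, 54), (-20, 53), (-16, 54), (-12, 53), (-8, 55), (-4, 56), (0, 56), (4, 54), (8, 54), (12, 54), (16, 53), (20, 53), (24, 54), (28, 53), (32, 58), (36, 64), (40, 63), (44, 65), (48, 59), (52, 63), (56, 64), (60, 63), (64, 60), (68, 61), (72, 66), (76, 94), (80, 124), (84, 123), (88, 112), (92, 103), (96, 90)]
[12, 12, 12, 12, 109, 111, 105, 120, 120, 102, 126, 143, 108, 150, 96, 126, 120, 116, 125, 125, 130, 124, 117, 114, 14, 15, 15, 14, 15, 15, 14, 15, 14, 16, 14, 15, 15, 16, 15, 16, 16, 16, 16, 16, 16, 15, 16, 16, 15, 15, 15, 15, 90, 27, 24, 21, 27, 21, 23, 25, 24, 25, 24, 19, 25, 23, 23, 34, 18, 13, 15, 14, 16, 15, 14, 14, 105, 90, 60, 120, 111, 115, 116, 124, 113, 135, 120, 135, 120, 126] [-0.17628221 -0.38045574  0.58714677]
```

```bash
python3 -c "
from h import *
print(env.job_done())"
```

```text
the job is handed in; nothing more can be done
None
```

I loaded the full 57 mm roll into the printer bed, shut the cover and handed the job in at about 20 s; the hand-in call returned no verdict, and the roll was last seen, only partly, just before I shut the cover.

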